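# Line up the clay figures by height

### The arm

A 6-joint arm with a two-finger parallel gripper is mounted at the origin on the work surface. World frame = base frame: x ahead of the robot, y to its left, z up, the work surface at z = 0. Lengths are in m, angles in rad, forces in N, time in s.
With the tool pointing down it reaches from about 0.425 to 1.125 m from the base axis. Payload 14.9 kg.
Tool frame: the origin (TCP) lies at the very end of the fingers, on their centre line; the grasp point (between the pads) lies 19 mm behind it (bot.pinch_z is the distance from the TCP to the grasp point, in m); z points along the fingers, y is the line along which they close (so a half turn about z gives the same grasp; the last joint's range is limited). The gripper opens to 91 mm and grips with 3 to 60 N. Pads are 32 mm wide; open, the fingers measure 118 mm over their backs; the gripper's body (76 mm by 178 mm) begins 60 mm behind the grasp point.
Start: joints at [-1.196, 0.379, 1.734, -0, 1.028, -0.033], TCP at [0.278, -0.643, 0.214] pointing down, gripper open.
Joint ranges: [-2.77, 2.77], [-0.74, 2.19], [0, 2.66], [-1.06, 4.2], [0.31, 2.87], [-3.08, 3.08]. Speed limits (rad/s): [1.89, 1.89, 2.39, 3.14, 3.14, 3.14].

### API

Orientations are given as a unit quaternion [w, x, y, z].
In Python, from station import readout, snapshot, camera_info, ticket, bot gives the robot as it stands.
- The arm moves only by the tool arm_command, never from a script. Its argument "increments" is a list of rows, each a list of 7 numbers: the shift along the world's x, y, z normalised to -1 to 1, where 1 is 0.025 m, then the turn, a rotation vector about the world's x, y, z normalised to -1 to 1, where 1 is 8 degrees, then the opening, from -1 (shut) to 1 (fully open). A call has 1 to 12 rows; each row shifts and turns the commanded pose from where the row before left it; what a row does not reach is not made up. A row lasts 1/10 s, in which the tool goes at most 50 mm and 8.59 degrees, less where a joint would pass 70% of its speed; a pose out of reach is approached as far as the arm can. A call with a number of a shift or a turn outside -1 to 1 is refused whole. A call with a gripper value outside its range is refused whole. The fingers move at their own pace and stop on an object; the grip force is fixed at half the most. Time passes only in rows, so rows that do not move let the fingers close. It gives the time, the measured TCP pose, the force, the opening and the grip force at its end, in the units of the state.
- readout.read_state(): the state, without advancing time (a new reading comes with each control period).
- snapshot(name): name is "scene" or "top"; returns the picture (420x560x3 uint8, blue, green, red); there is no depth.
- camera_info(name): a dict with "mtx" (3x3 intrinsics, pixels), "xyz" and "attitude" of the camera in the world. Camera axes: x right, y down, z forward; pixel columns grow to the right and rows downward; lengths in m; the calibration is good to about 2 mm. A picture is of the moment at which its call begins. camera_info takes no time and is no camera call.
- ticket.sign_off(): hands the job in; it is judged then, once.
The state is a dict: "clock": time; "joint_pos": joint angles; "qvel": joint speeds; "joint_efforts": joint torques, N m; "tcp_pos": TCP position; "tcp_rot": TCP orientation; "contact_force": force on the tool from outside, world axes, zero at the start; "wrist_torque": the same for the moment, N m; "width": opening from 0.0 (shut) to 1.0 (fully open); "grasp_force": force on a finger pad.
Only numpy, scipy, OpenCV 4.12 (cv2) and the standard library are available. Lean on these libraries where they do the work, as an engineer would, in place of code of your own. Each camera call takes 0.05 s, during which the arm holds its last target. There are 200 camera calls.

### The job

Stand the four bare clay figures upright on the four cork pads of the board, one centred on each pad, in order of height: the tallest on the pad next to the big cream finished figure, stepping down to the shortest on the pad next to the bowl. They are fragile, so set each one down gently without dropping it or knocking any over, and leave the finished figure and the bowl where they stand.

Things in the scene. Friction and masses are not known exactly. Their poses are not given: they have to be found in the camera images.
- figure_a: loose standing robed figure in bare grey-brown clay, 100 mm tall, 43 mm across at the round hem, round straight torso 33 mm across from 30 to 76 mm up, then neck, head, topknot. About 160 g. Origin: centre of underside; z up the figure. Can be gripped from any side; 47 mm below the crown is torso. The four differ only in size.
- figure_b: loose standing robed figure in bare grey-brown clay, 125 mm tall, 47 mm across at the round hem, round straight torso 36 mm across from 38 to 96 mm up, then neck, head, topknot. About 210 g. Origin: centre of underside; z up the figure. Can be gripped from any side; 47 mm below the crown is torso. The four differ only in size.
- figure_c: loose standing robed figure in bare grey-brown clay, 150 mm tall, 49 mm across at the round hem, round straight torso 38 mm across from 45 to 115 mm up, then neck, head, topknot. About 270 g. Origin: centre of underside; z up the figure. Can be gripped from any side; 47 mm below the crown is torso. The four differ only in size.
- figure_d: loose standing robed figure in bare grey-brown clay, 175 mm tall, 52 mm across at the round hem, round straight torso 40 mm across from 52 to 134 mm up, then neck, head, topknot. About 340 g. Origin: centre of underside; z up the figure. Can be gripped from any side; 47 mm below the crown is torso. The four differ only in size.
- pad_1: fixed round cork pad, 64 mm across, 5 mm thick, on a fixed wooden board (380 x 100 x 20 mm high). Four identical pads lie in a straight row, 95 mm apart centre to centre; their names say nothing of their order. Origin: centre of the pad's underside, on the board; its top is 5 mm above that, 25 mm above the table. y runs along the row.
- pad_2: fixed round cork pad, 64 mm across, 5 mm thick, on a fixed wooden board (380 x 100 x 20 mm high). Four identical pads lie in a straight row, 95 mm apart centre to centre; their names say nothing of their order. Origin: centre of the pad's underside, on the board; its top is 5 mm above that, 25 mm above the table. y runs along the row.
- pad_3: fixed round cork pad, 64 mm across, 5 mm thick, on a fixed wooden board (380 x 100 x 20 mm high). Four identical pads lie in a straight row, 95 mm apart centre to centre; their names say nothing of their order. Origin: centre of the pad's underside, on the board; its top is 5 mm above that, 25 mm above the table. y runs along the row.
- pad_4: fixed round cork pad, 64 mm across, 5 mm thick, on a fixed wooden board (380 x 100 x 20 mm high). Four identical pads lie in a straight row, 95 mm apart centre to centre; their names say nothing of their order. Origin: centre of the pad's underside, on the board; its top is 5 mm above that, 25 mm above the table. y runs along the row.
- finished_figure: the finished figure: cream coloured, loose, 210 mm tall, 68 mm across at the hem, the largest figure; it stands on the table in line with the row of pads, off one end of the board (either end), its centre 107.5 mm from that of the nearest pad. Origin: centre of its underside. It stays where it is.
- bowl: loose white china bowl, 90 mm across the rim and 50 mm high, on the table in line with the row of pads off the board's other end, its centre 107.5 mm from that of the nearest pad. Origin: centre of its underside. It stays where it is.
Mind the look-alikes: they are no part of the job. What is shaped like the figure_c but purple or turquoise is not meant.

How it is judged:
At the end, for the whole second after the job is handed in: Each clay figure stands upright (within 0.1 rad) and at rest on a cork pad, its centre within 12 mm of the pad's; counted from the finished figure the pads hold the 175, 150, 125 and 100 mm figures ((horizontal distance between figure_a and pad_1 below 0.012 m or horizontal distance between figure_a and pad_2 below 0.012 m or horizontal distance between figure_a and pad_3 below 0.012 m or horizontal distance between figure_a and pad_4 below 0.012 m) and horizontal distance between figure_a and finished_figure between 0.3575 and 0.4275 m and height (world z) of figure_a between 0.02 and 0.03 m and angle between each of figure_a, figure_b, figure_c, figure_d's own z axis and vertical below 0.1 rad and linear speed of each of figure_a, figure_b, figure_c, figure_d below 0.02 m/s and angular speed of each of figure_a, figure_b, figure_c, figure_d below 0.2 rad/s and (horizontal distance between figure_b and pad_1 below 0.012 m or horizontal distance between figure_b and pad_2 below 0.012 m or horizontal distance between figure_b and pad_3 below 0.012 m or horizontal distance between figure_b and pad_4 below 0.012 m) and horizontal distance between figure_b and finished_figure between 0.2625 and 0.3325 m and height (world z) of figure_b between 0.02 and 0.03 m and (horizontal distance between figure_c and pad_1 below 0.012 m or horizontal distance between figure_c and pad_2 below 0.012 m or horizontal distance between figure_c and pad_3 below 0.012 m or horizontal distance between figure_c and pad_4 below 0.012 m) and horizontal distance between figure_c and finished_figure between 0.1675 and 0.2375 m and height (world z) of figure_c between 0.02 and 0.03 m and (horizontal distance between figure_d and pad_1 below 0.012 m or horizontal distance between figure_d and pad_2 below 0.012 m or horizontal distance between figure_d and pad_3 below 0.012 m or horizontal distance between figure_d and pad_4 below 0.012 m) and horizontal distance between figure_d and finished_figure between 0.0725 and 0.1425 m and height (world z) of figure_d between 0.02 and 0.03 m); the robot touches nothing.
It fails at once if a clay figure is knocked over (angle between any of figure_a, figure_b, figure_c, figure_d's own z axis and vertical above 0.7 rad).
It fails at once if a clay figure is dropped or thrown (moves faster than 0.5 m/s out of the fingers, as after a fall of about 13 mm) ((linear speed of figure_a above 0.5 m/s and contact force between figure_a and the fingers below 0.05 N) or (linear speed of figure_b above 0.5 m/s and contact force between figure_b and the fingers below 0.05 N) or (linear speed of figure_c above 0.5 m/s and contact force between figure_c and the fingers below 0.05 N) or (linear speed of figure_d above 0.5 m/s and contact force between figure_d and the fingers below 0.05 N)).
It fails at once if the finished figure or the bowl is pushed more than 20 mm, or the finished figure is knocked over (distance of any of finished_figure, bowl from where it was at the start of the episode above 0.02 m or angle between finished_figure's own z axis and vertical above 0.5 rad).
It also fails if it takes over 128 s, if anything falls off the work surface, if the arm or the gripper's body presses on something with over 40 N, if the wrist force passes 120 N, or if a joint passes its speed limit or range.

## Working session

There is one attempt and no reset: what is moved stays moved. The work goes in short steps, Python scripts to look and compute and a tool call to move; the robot and the scene stay as the last step left them, time stands still between calls to the robot, and variables do not carry over. Pictures are saved under pics/ and viewed, at most 14 in all, crops included, and the job is handed in when it is done.

Besides the shell and the picture viewer there is one more tool, called after "Call:" as name(argument=value, ...) on one line, values as JSON. arm_command: Moves the arm, as the interface text tells. Its arguments: {"type":"object","properties":{"increments":{"type":"array","items":{"type":"array","items":{"type":"number","minimum":-1,"maximum":1}}}},"required":["increments"]}

```bash
mkdir -p pics; ls
python3 - <<'E'
from station import readout, snapshot, camera_info, bot
import cv2
for n in ("scene","top"):
    cv2.imwrite(f"pics/{n}0.png",snapshot(n)); print(n,camera_info(n))
print(readout.read_state(), bot.pinch_z)
E
```

```text
pics
scene {'mtx': array([[399.56155866,   0.        , 273.23533557],
       [  0.        , 399.56155866, 202.69138563],
       [  0.        ,   0.        ,   1.        ]]), 'xyz': array([ 1.23867803, -0.2217922 ,  0.78816977]), 'attitude': array([-0.31301252,  0.73404173,  0.5581976 , -0.2272033 ])}
top {'mtx': array([[456.88973789,   0.        , 281.61028649],
       [  0.        , 456.88973789, 211.56155268],
       [  0.        ,   0.        ,   1.        ]]), 'xyz': array([ 0.4206877 , -0.00521368,  1.07791963]), 'attitude': array([ 0.02720493, -0.69623338,  0.71617728, -0.04011326])}
{'clock': 0.1, 'joint_pos': array([-1.19628668e+00,  3.79365001e-01,  1.73475455e+00, -2.37338959e-05,
        1.02850185e+00, -3.33008982e-02]), 'qvel': array([ 0.00042761, -0.00297705, -0.00061189, -0.00213021,  0.00135432,
        0.00017986]), 'joint_efforts': array([-9.02408356e-04, -7.65044832e+01, -4.35294986e+01,  6.51485380e-02,
        3.98896623e-02, -1.97104174e-05]), 'tcp_pos': array([ 0.2774711 , -0.64224668,  0.21333171]), 'tcp_rot': array([-5.05183407e-04,  9.79281878e-01,  2.02501208e-01, -9.73434237e-05]), 'contact_force': array([-0.34320785,  0.51430655,  0.52102498]), 'wrist_torque': array([-0.00207306,  0.02929355,  0.0287319 ]), 'grasp_force': 0.0, 'width': 0.9987872048852177} 0.0188
```

View pics/scene0.png

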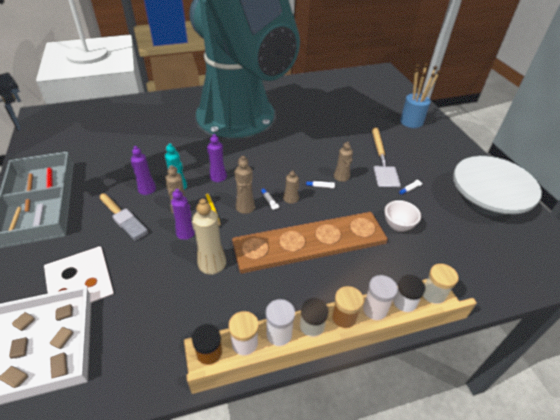

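View pics/top0.png

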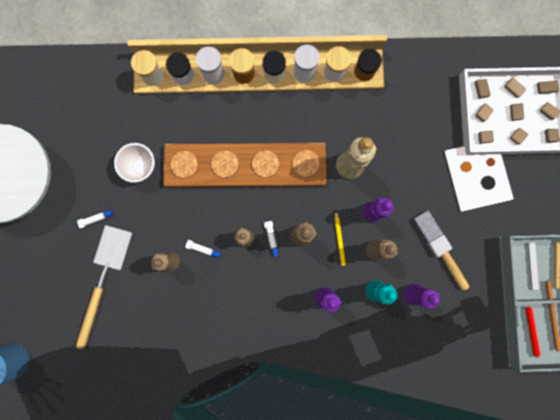

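The top view shows the row at row ≈163, with pads at columns 184, 225, 265 and 306, the bowl at left (134,163) and the finished figure at right (357,158). The clay figures are at (163,262), (243,237), (303,233) and (382,250), the last one between purple and turquoise look-alikes. I'll enlarge both views.

Run:
```python
import cv2
t=cv2.imread("pics/top0.png")[130:320,120:450]; s=cv2.imread("pics/scene0.png")[130:280,120:430]
cv2.imwrite("pics/t1.png",cv2.resize(t,None,fx=2.4,fy=2.4,interpolation=cv2.INTER_CUBIC))
cv2.imwrite("pics/s1.png",cv2.resize(s,None,fx=2.5,fy=2.5,interpolation=cv2.INTER_CUBIC))
```

```text
(no output)
```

View pics/t1.png

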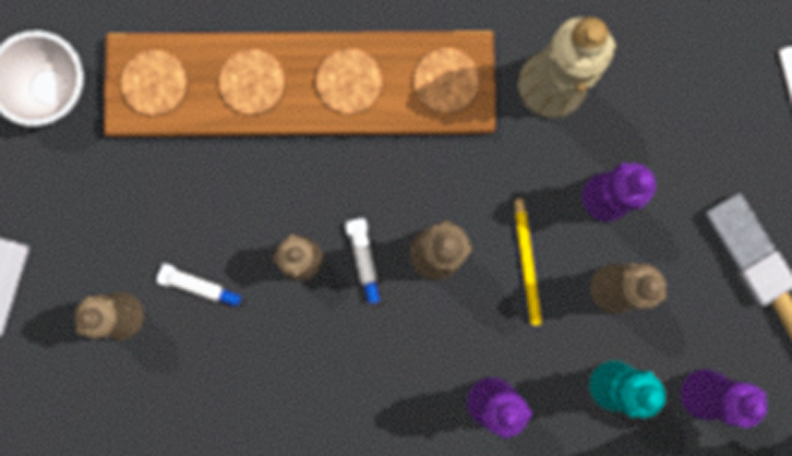

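View pics/s1.png

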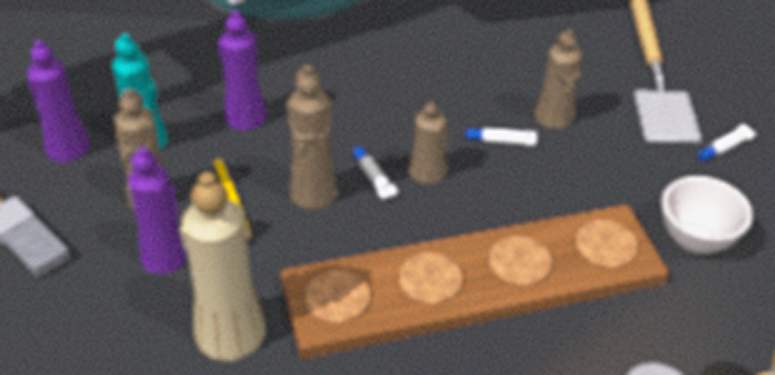

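The crop shows the tall figure at scene crown (308,70), the short one at (431,105), the left one at (567,35), and the right one at (130,95), partly hidden behind a purple look-alike. I'll triangulate the crowns and pads.

```bash
cat > h.py <<'E'
import numpy as np, cv2
from scipy.spatial.transform import Rotation as R
from scipy.optimize import least_squares
from station import camera_info
C={}
for n in ("scene","top"):
    c=camera_info(n); q=c["attitude"]; Rw=R.from_quat(np.roll(q,-1)).as_matrix().T
    C[n]=(c["mtx"],Rw,-Rw@c["xyz"])
def proj(n,P):
    K,Rm,t=C[n]; return cv2.projectPoints(np.float64(P).reshape(-1,3),Rm,t,K,None)[0][:,0]
def tri(ps,pt):
    f=lambda X: np.r_[proj("scene",X)[0]-ps,proj("top",X)[0]-pt]
    r=least_squares(f,[.5,0,.05]); return r.x,np.abs(r.fun).max()
E
python3 - <<'E'
from h import *
S=lambda u,v:np.array([u/2.5+120,v/2.5+130]); T=lambda u,v:np.array([u/2.4+120,v/2.4+130])
for n,s,t in [("left",(567,33),(92,318)),("short",(431,104),(297,256)),("tall",(308,69),(450,242)),("right",(130,93),(651,287)),
 ("purpN",(142,152),(636,183)),("purpC",(236,15),(508,412)),("turq",(126,37),(645,394)),("purpF",(40,44),(746,405)),("fin",(208,177),(592,32)),
 ("p1",(337,294),(447,79)),("p2",(430,277),(349,81)),("p3",(520,259),(252,81)),("p4",(606,243),(154,82))]:
    X,e=tri(S(*s),T(*t)); print(n,X.round(4),"err px",e.round(2))
E
```

```text
left [0.4135 0.2358 0.1227] err px 1.17
short [0.463  0.0603 0.0968] err px 1.26
tall [ 0.4674 -0.0718  0.1741] err px 0.9
right [ 0.4255 -0.2443  0.1464] err px 0.35
purpN [ 0.5145 -0.2391  0.1439] err px 1.04
purpC [ 0.3248 -0.1186  0.1499] err px 0.01
turq [ 0.3359 -0.2358  0.1496] err px 0.93
purpF [ 0.3239 -0.3224  0.1475] err px 1.69
fin [ 0.6321 -0.1908  0.2098] err px 0.29
p1 [ 0.634  -0.0855  0.0257] err px 0.62
p2 [0.635  0.0098 0.0229] err px 0.54
p3 [0.6373 0.1044 0.0243] err px 0.71
p4 [0.639  0.1995 0.0228] err px 0.59
```

The heights are clear: tall = d, right = c, left = b, short = a. The pads run from p1, next to the finished figure, to p4. I'll go for d first, fingers closing along x.

Call:
arm_command(increments=[[0,0,1,0,0,0,1],[0,0,1,0,0,0,1],[0.32,0.95,0,0,0,0.35,1],[0.32,0.95,0,0,0,0.35,1],[0.32,0.95,0,0,0,0.35,1],[0.32,0.95,0,0,0,0.35,1],[0.32,0.95,0,0,0,0.35,1],[0.32,0.95,0,0,0,0.35,1],[0.32,0.95,0,0,0,0.35,1],[0.32,0.95,0,0,0,0.35,1],[0.32,0.95,0,0,0,0.35,1],[0.32,0.95,0,0,0,0.35,1]])

```text
clock: 1.3
tcp_pos: [0.3577, -0.404, 0.2637]
tcp_rot: [-0.0, 0.901, 0.434, -0.0]
contact_force: [-0.1, -0.5, -0.2]
width: 0.998
grasp_force: 0.0
```

Call:
arm_command(increments=[[0.32,0.95,0,0,0,0.35,1],[0.32,0.95,0,0,0,0.35,1],[0.32,0.95,0,0,0,0.35,1],[0.32,0.95,0,0,0,0.35,1],[0.32,0.95,0,0,0,0.35,1],[0.32,0.95,0,0,0,0.35,1],[0.32,0.95,0,0,0,0.35,1],[0.32,0.95,0,0,0,0.35,1],[0.32,0.95,0,0,0,0.35,1],[0.32,0.95,0,0,0,0.35,1],[0.32,0.95,0,0,0,0.35,1],[0,0,0,0,0,0,1]])

```text
clock: 2.5
tcp_pos: [0.4459, -0.142, 0.2638]
tcp_rot: [-0.0, 0.753, 0.658, 0.0]
contact_force: [0.1, 0.4, -0.4]
width: 1.002
grasp_force: 0.0
```

Call:
arm_command(increments=[[0.28,0.93,0,0,0,0.32,1],[0.28,0.93,0,0,0,0.32,1],[0.28,0.93,0,0,0,0.32,1],[0,0,-0.8,0,0,0,1],[0,0,-0.8,0,0,0,1],[0,0,0,0,0,0,1]])

```text
clock: 3.1
tcp_pos: [0.4651, -0.0741, 0.2218]
tcp_rot: [-0.002, 0.708, 0.706, -0.001]
contact_force: [0.4, 0.2, -0.1]
width: 1.0
grasp_force: 0.0
```

Run:
```python
from station import snapshot
import cv2
s=snapshot("scene")[90:290,120:430]; cv2.imwrite("pics/s2.png",cv2.resize(s,None,fx=2.5,fy=2.5,interpolation=cv2.INTER_CUBIC))
```

```text
(no output)
```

View pics/s2.png

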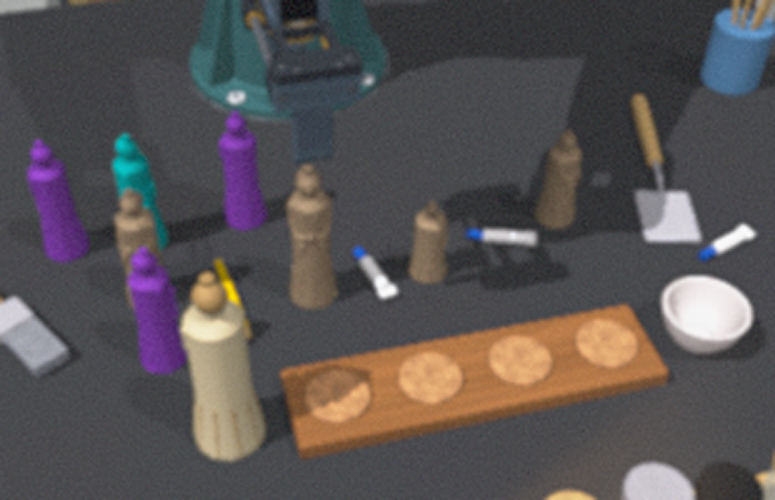

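The scene view shows the finger (315,160) right above d's crown (308,170). I'll descend and grip.

Call:
arm_command(increments=[[0.06,0.08,-0.5,0,0,0,1],[0,0,-0.5,0,0,0,1],[0,0,-0.5,0,0,0,1],[0,0,-0.5,0,0,0,1],[0,0,-0.5,0,0,0,1],[0,0,-0.5,0,0,0,1],[0,0,-0.5,0,0,0,1],[0,0,-0.5,0,0,0,1],[0,0,-0.5,0,0,0,1],[0,0,0,0,0,0,1],[0,0,0,0,0,0,1]])

```text
clock: 4.25
tcp_pos: [0.4681, -0.0721, 0.1112]
tcp_rot: [-0.0, 0.708, 0.706, -0.0]
contact_force: [0.4, 0.2, 0.2]
width: 0.995
grasp_force: 0.0
```

Call:
arm_command(increments=[[0,0,0,0,0,0,0.3],[0,0,0,0,0,0,0.1],[0,0,0,0,0,0,0],[0,0,0,0,0,0,-0.1],[0,0,0,0,0,0,-0.2],[0,0,0,0,0,0,-0.4],[0,0,0,0,0,0,-1],[0,0,0,0,0,0,-1],[0,0,0,0,0,0,-1],[0,0,0,0,0,0,-1]])

```text
clock: 5.25
tcp_pos: [0.468, -0.0721, 0.1114]
tcp_rot: [-0.0, 0.708, 0.706, -0.0]
contact_force: [-2.4, 0.4, 2.9]
width: 0.43
grasp_force: 30.0
```

Call:
arm_command(increments=[[0,0,0.2,0,0,0,-1],[0,0,0.4,0,0,0,-1],[0,0,0.5,0,0,0,-1],[0,0,0.5,0,0,0,-1],[0,0,0.5,0,0,0,-1],[0,0,0.3,0,0,0,-1],[0.2,-0.02,0,0,0,0,-1],[0.4,-0.04,0,0,0,0,-1],[0.5,-0.04,0,0,0,0,-1],[0.5,-0.04,0,0,0,0,-1],[0.5,-0.04,0,0,0,0,-1],[0.5,-0.04,0,0,0,0,-1]])

```text
clock: 6.45
tcp_pos: [0.5343, -0.0777, 0.1711]
tcp_rot: [-0.0, 0.708, 0.706, -0.0]
contact_force: [-0.6, -0.0, -4.0]
width: 0.43
grasp_force: 30.0
```

Call:
arm_command(increments=[[0.5,-0.04,0,0,0,0,-1],[0.5,-0.04,0,0,0,0,-1],[0.5,-0.04,0,0,0,0,-1],[0.5,-0.04,0,0,0,0,-1],[0.5,-0.04,0,0,0,0,-1],[0.5,-0.04,0,0,0,0,-1],[0.5,-0.04,0,0,0,0,-1],[0.4,-0.04,0,0,0,0,-1],[0.14,0,0,0,0,0,-1],[0,0,0,0,0,0,-1],[0,0,0,0,0,0,-1]])

```text
clock: 7.55
tcp_pos: [0.6337, -0.0855, 0.1713]
tcp_rot: [-0.0, 0.708, 0.706, -0.0]
contact_force: [-0.6, 0.1, -3.5]
width: 0.431
grasp_force: 30.0
```

Run:
```python
from station import snapshot
import cv2
s=snapshot("scene")[90:290,120:430]; cv2.imwrite("pics/s3.png",cv2.resize(s,None,fx=2.5,fy=2.5,interpolation=cv2.INTER_CUBIC))
```

```text
(no output)
```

View pics/s3.png

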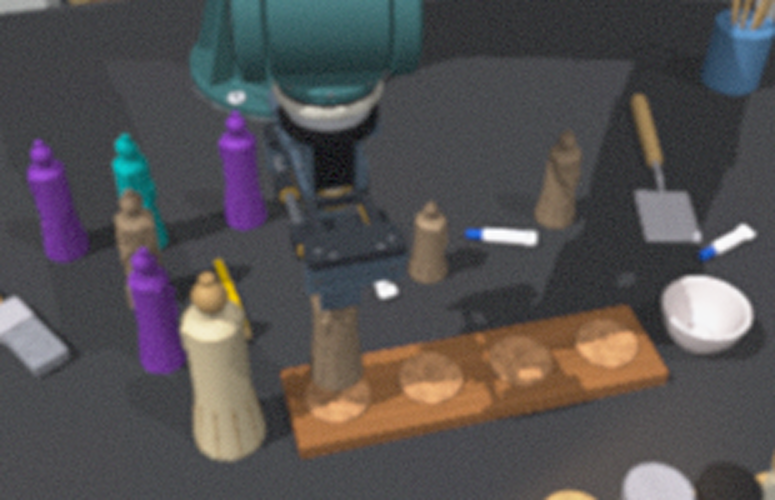

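d hangs upright over p1 (base ≈(337,385), pad (337,398)), and the weight reads 3.5 N. Lowering it now.

Call:
arm_command(increments=[[0,0,-0.3,0,0,0,-1],[0,0,-0.3,0,0,0,-1],[0,0,-0.3,0,0,0,-1],[0,0,-0.2,0,0,0,-1],[0,0,-0.12,0,0,0,-1],[0,0,-0.06,0,0,0,-1],[0,0,-0.04,0,0,0,-1],[0,0,-0.04,0,0,0,-1],[0,0,0,0,0,0,-1],[0,0,0,0,0,0,-1]])

```text
clock: 8.6
tcp_pos: [0.6342, -0.0856, 0.1376]
tcp_rot: [0.0, 0.708, 0.706, 0.0]
contact_force: [-0.4, -0.4, -3.4]
width: 0.428
grasp_force: 30.0
```

Call:
arm_command(increments=[[0,0,-0.02,0,0,0,-1],[0,0,-0.02,0,0,0,-1],[0,0,0,0,0,0,-1],[0,0,0,0,0,0,-1]])

```text
clock: 9.0
tcp_pos: [0.6341, -0.0856, 0.1364]
tcp_rot: [0.0, 0.708, 0.706, 0.0]
contact_force: [0.6, 0.7, -3.1]
width: 0.432
grasp_force: 30.0
```

Call:
arm_command(increments=[[0,0,-0.02,0,0,0,-1],[0,0,0,0,0,0,-1],[0,0,0,0,0,0,-1]])

```text
clock: 9.3
tcp_pos: [0.6343, -0.0857, 0.1364]
tcp_rot: [0.0, 0.708, 0.706, 0.0]
contact_force: [-4.0, -0.9, 6.0]
width: 0.426
grasp_force: 30.0
```

Call:
arm_command(increments=[[0,0,0,0,0,0,-0.1],[0,0,0,0,0,0,0.05],[0,0,0,0,0,0,0.2],[0,0,0,0,0,0,0.5],[0,0,0,0,0,0,0.8],[0,0,0,0,0,0,1],[0,0,0,0,0,0,1],[0,0,0.3,0,0,0,1],[0,0,0.6,0,0,0,1],[0,0,0.8,0,0,0,1],[0,0,0.8,0,0,0,1],[0,0,0.8,0,0,0,1]])

```text
clock: 10.5
tcp_pos: [0.6344, -0.0856, 0.2207]
tcp_rot: [0.0, 0.708, 0.706, 0.0]
contact_force: [0.3, -1.0, -1.0]
width: 0.998
grasp_force: 0.0
```

Call:
arm_command(increments=[[0,0,1,0,0,0,1],[0,0,1,0,0,0,1],[-0.8,-0.6,0,0,0,-0.57,1],[-0.8,-0.6,0,0,0,-0.57,1],[-0.8,-0.6,0,0,0,-0.57,1],[-0.8,-0.6,0,0,0,-0.57,1],[-0.8,-0.6,0,0,0,-0.57,1],[-0.8,-0.6,0,0,0,-0.57,1],[-0.8,-0.6,0,0,0,-0.57,1],[-0.8,-0.6,0,0,0,-0.57,1],[-0.8,-0.6,0,0,0,-0.57,1],[-0.8,-0.6,0,0,0,-0.57,1]])

```text
clock: 11.7
tcp_pos: [0.4334, -0.2362, 0.2698]
tcp_rot: [0.001, 0.927, 0.375, 0.0]
contact_force: [-0.2, 0.6, 0.7]
width: 0.995
grasp_force: 0.0
```

Call:
arm_command(increments=[[-0.36,-0.34,-0.5,0,0,0,1],[0,0,-0.8,0,0,0,1],[0,0,-0.8,0,0,0,1],[0,0,0,0,0,0,1],[0,0,0,0,0,0,1]])

```text
clock: 12.2
tcp_pos: [0.4253, -0.244, 0.2162]
tcp_rot: [-0.0, 0.926, 0.377, -0.0]
contact_force: [-0.2, -0.6, 0.8]
width: 1.001
grasp_force: 0.0
```

Run:
```python
from station import snapshot
import cv2
s=snapshot("scene")[90:290,120:430]; cv2.imwrite("pics/s4.png",cv2.resize(s,None,fx=2.5,fy=2.5,interpolation=cv2.INTER_CUBIC))
```

```text
(no output)
```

View pics/s4.png

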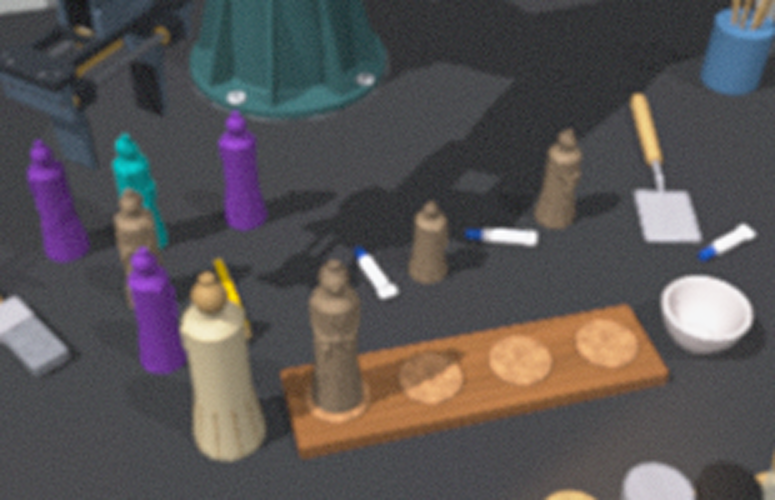

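d stands centred on p1 (≈337,400). The fingertips at (78,162) and (150,112) straddle c from above.

Call:
arm_command(increments=[[0,0,-0.5,0,0,0,1],[0,0,-0.5,0,0,0,1],[0,0,-0.5,0,0,0,1],[0,0,-0.5,0,0,0,1],[0,0,-0.5,0,0,0,1],[0,0,-0.5,0,0,0,1],[0,0,-0.5,0,0,0,1],[0,0,-0.5,0,0,0,1],[0,0,-0.5,0,0,0,1],[0,0,-0.5,0,0,0,1],[0,0,-0.2,0,0,0,1],[0,0,0,0,0,0,1]])

```text
clock: 13.45
tcp_pos: [0.4248, -0.2439, 0.0851]
tcp_rot: [-0.001, 0.926, 0.377, -0.0]
contact_force: [-0.8, -0.1, -0.8]
width: 0.999
grasp_force: 0.0
```

Call:
arm_command(increments=[[0,0,0,0,0,0,0.3],[0,0,0,0,0,0,0.1],[0,0,0,0,0,0,0],[0,0,0,0,0,0,-0.1],[0,0,0,0,0,0,-0.2],[0,0,0,0,0,0,-0.4],[0,0,0,0,0,0,-1],[0,0,0,0,0,0,-1],[0,0,0,0,0,0,-1],[0,0,0,0,0,0,-1]])

```text
clock: 14.45
tcp_pos: [0.4251, -0.2441, 0.0859]
tcp_rot: [0.0, 0.926, 0.377, 0.0]
contact_force: [1.4, -0.7, 0.0]
width: 0.411
grasp_force: 29.9
```

Call:
arm_command(increments=[[0,0,0.2,0,0,0,-1],[0,0,0.4,0,0,0,-1],[0,0,0.5,0,0,0,-1],[0,0,0.5,0,0,0,-1],[0,0,0.5,0,0,0,-1],[0,0,0.3,0,0,0,-1],[0,0.2,0,0,0,0.1,-1],[0,0.4,0,0,0,0.3,-1],[0,0.6,0,0,0,0.5,-1],[0,0.6,0,0,0,0.5,-1],[0,0.6,0,0,0,0.5,-1],[0,0.6,0,0,0,0.5,-1]])

```text
clock: 15.65
tcp_pos: [0.4245, -0.1676, 0.1452]
tcp_rot: [-0.001, 0.849, 0.528, -0.0]
contact_force: [-0.1, 0.4, -1.9]
width: 0.409
grasp_force: 29.9
```

Call:
arm_command(increments=[[0,0.6,0,0,0,0.5,-1],[0,0.6,0,0,0,0.5,-1],[0,0.6,0,0,0,0.5,-1],[0,0.6,0,0,0,0.5,-1],[0,0.6,0,0,0,0.5,-1],[0,0.6,0,0,0,0.5,-1],[0,0.6,0,0,0,0.5,-1],[0,0.6,0,0,0,0.3,-1],[0,0.6,0,0,0,0,-1],[0,0.6,0,0,0,0,-1],[0,0.6,0,0,0,0,-1],[0,0.6,0,0,0,0,-1]])

```text
clock: 16.85
tcp_pos: [0.4241, 0.0121, 0.1453]
tcp_rot: [-0.001, 0.682, 0.731, -0.0]
contact_force: [0.6, -0.0, -2.4]
width: 0.408
grasp_force: 29.9
```

Call:
arm_command(increments=[[0.1,0,0,0,0,0,-1],[0.4,0,0,0,0,0,-1],[0.6,0,0,0,0,0,-1],[0.6,0,0,0,0,0,-1],[0.6,0,0,0,0,0,-1],[0.6,0,0,0,0,0,-1],[0.6,0,0,0,0,0,-1],[0.6,0,0,0,0,0,-1],[0.6,0,0,0,0,0,-1],[0.6,0,0,0,0,0,-1],[0,0,0,0,0,0,-1]])

```text
clock: 17.95
tcp_pos: [0.5597, 0.0108, 0.1461]
tcp_rot: [0.0, 0.683, 0.73, 0.0]
contact_force: [-0.4, -0.8, -2.5]
width: 0.408
grasp_force: 29.9
```

Call:
arm_command(increments=[[0.4,-0.05,0,0,0,-0.16,-1],[0.6,0,0,0,0,-0.16,-1],[0.6,0,0,0,0,-0.16,-1],[0.6,0,0,0,0,0,-1],[0.5,0,0,0,0,0,-1],[0.32,0,0,0,0,0,-1],[0,0,0,0,0,0,-1],[0,0,0,0,0,0,-1]])

```text
clock: 18.75
tcp_pos: [0.6327, 0.0096, 0.1457]
tcp_rot: [-0.0, 0.707, 0.707, -0.0]
contact_force: [0.3, 0.1, -2.4]
width: 0.409
grasp_force: 29.9
```

Run:
```python
from station import snapshot
import cv2
s=snapshot("scene")[90:290,120:430]; cv2.imwrite("pics/s5.png",cv2.resize(s,None,fx=2.5,fy=2.5,interpolation=cv2.INTER_CUBIC))
```

```text
(no output)
```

View pics/s5.png

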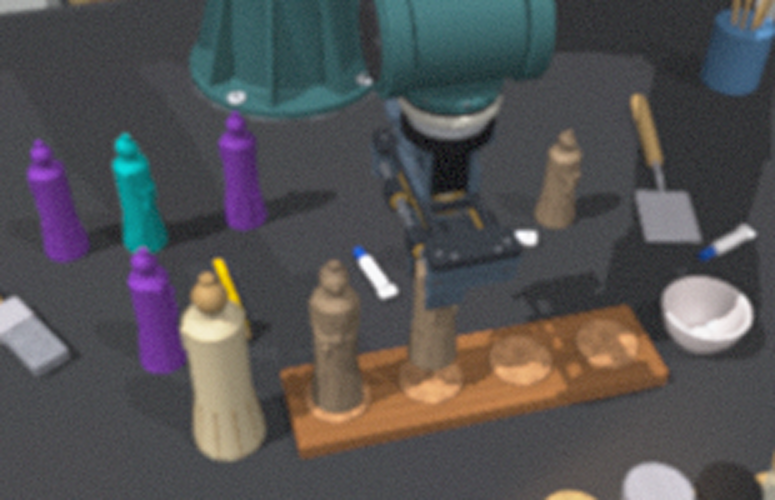

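c hangs over p2 (base ≈(432,368)). I'll correct x by 2.5 mm and lower.

Call:
arm_command(increments=[[0.1,0,-0.3,0,0,0,-1],[0,0,-0.3,0,0,0,-1],[0,0,-0.3,0,0,0,-1],[0,0,-0.2,0,0,0,-1],[0,0,-0.12,0,0,0,-1],[0,0,-0.06,0,0,0,-1],[0,0,-0.04,0,0,0,-1],[0,0,-0.03,0,0,0,-1],[0,0,-0.02,0,0,0,-1],[0,0,-0.02,0,0,0,-1],[0,0,0,0,0,0,-1],[0,0,0,0,0,0,-1]])

```text
clock: 20.0
tcp_pos: [0.6357, 0.0096, 0.1113]
tcp_rot: [0.0, 0.707, 0.707, 0.0]
contact_force: [1.0, -0.0, -2.3]
width: 0.408
grasp_force: 29.9
```

Call:
arm_command(increments=[[0,0,-0.02,0,0,0,-1],[0,0,0,0,0,0,-1],[0,0,0,0,0,0,-1]])

```text
clock: 20.3
tcp_pos: [0.6358, 0.0096, 0.1109]
tcp_rot: [0.0, 0.707, 0.707, 0.0]
contact_force: [-0.1, -0.4, 1.6]
width: 0.409
grasp_force: 29.9
```

Call:
arm_command(increments=[[0,0,0,0,0,0,-0.1],[0,0,0,0,0,0,0.05],[0,0,0,0,0,0,0.2],[0,0,0,0,0,0,0.5],[0,0,0,0,0,0,0.8],[0,0,0,0,0,0,1],[0,0,0,0,0,0,1],[0,0,0.3,0,0,0,1],[0,0,0.8,0,0,0,1],[0,0,0.8,0,0,0,1],[0,0,0.9,0,0,0,1],[0,0,0.9,0,0,0,1]])

```text
clock: 21.5
tcp_pos: [0.6356, 0.0097, 0.2046]
tcp_rot: [0.0, 0.707, 0.707, 0.0]
contact_force: [0.3, -0.1, -1.0]
width: 1.0
grasp_force: 0.0
```

Call:
arm_command(increments=[[0,0,0.5,0,0,0,1],[-0.5,0.2,0,0,0,0,1],[-0.8,0.3,0,0,0,0,1],[-0.8,0.3,0,0,0,0,1],[-0.8,0.3,0,0,0,0,1],[-0.8,0.3,0,0,0,0,1],[-0.8,0.3,0,0,0,0,1],[-0.8,0.3,0,0,0,0,1],[-0.8,0,-0.5,0,0,0,1],[-0.8,0,-0.8,0,0,0,1],[0,0,-0.8,0,0,0,1],[0,0,0,0,0,0,1]])

```text
clock: 22.7
tcp_pos: [0.46, 0.0596, 0.1604]
tcp_rot: [-0.002, 0.707, 0.707, -0.002]
contact_force: [-0.1, 0.6, 0.9]
width: 0.999
grasp_force: 0.0
```

Call:
arm_command(increments=[[0.12,0.03,-0.5,0,0,0,1],[0,0,-0.5,0,0,0,1],[0,0,-0.5,0,0,0,1],[0,0,-0.5,0,0,0,1],[0,0,-0.5,0,0,0,1],[0,0,-0.5,0,0,0,1],[0,0,-0.5,0,0,0,1],[0,0,-0.5,0,0,0,1],[0,0,-0.5,0,0,0,1],[0,0,-0.4,0,0,0,1],[0,0,-0.1,0,0,0,1],[0,0,0,0,0,0,1]])

```text
clock: 23.9
tcp_pos: [0.466, 0.0604, 0.0378]
tcp_rot: [-0.0, 0.707, 0.707, -0.0]
contact_force: [-0.4, 0.5, 0.5]
width: 0.998
grasp_force: 0.0
```

Call:
arm_command(increments=[[0,0,0,0,0,0,0.3],[0,0,0,0,0,0,0.1],[0,0,0,0,0,0,0],[0,0,0,0,0,0,-0.1],[0,0,0,0,0,0,-0.2],[0,0,0,0,0,0,-0.4],[0,0,0,0,0,0,-1],[0,0,0,0,0,0,-1],[0,0,0,0,0,0,-1],[0,0,0,0,0,0,-1]])

```text
clock: 24.9
tcp_pos: [0.466, 0.0604, 0.0381]
tcp_rot: [-0.0, 0.707, 0.707, -0.0]
contact_force: [-0.2, -0.0, -2.3]
width: 0.35
grasp_force: 30.0
```

Call:
arm_command(increments=[[0,0,0.2,0,0,0,-1],[0,0,0.4,0,0,0,-1],[0,0,0.5,0,0,0,-1],[0,0,0.5,0,0,0,-1],[0,0,0.5,0,0,0,-1],[0,0,0.3,0,0,0,-1],[0.2,0.2,0,0,0,0,-1],[0.4,0.35,0,0,0,0,-1],[0.5,0.4,0,0,0,0,-1],[0.5,0.4,0,0,0,0,-1],[0.5,0.4,0,0,0,0,-1],[0.5,0.4,0,0,0,0,-1]])

```text
clock: 26.1
tcp_pos: [0.5322, 0.1153, 0.0978]
tcp_rot: [-0.0, 0.707, 0.707, -0.0]
contact_force: [0.6, -0.0, -1.5]
width: 0.354
grasp_force: 30.0
```

Call:
arm_command(increments=[[0.5,0.4,0,0,0,0,-1],[0.5,0.4,0,0,0,0,-1],[0.5,0.4,0,0,0,0,-1],[0.5,0.4,0,0,0,0,-1],[0.5,0.4,0,0,0,0,-1],[0.5,0.4,0,0,0,0,-1],[0.5,0.4,0,0,0,0,-1],[0.5,0.4,0,0,0,0,-1],[0.32,0.21,0,0,0,0,-1],[0,0,0,0,0,0,-1],[0,0,0,0,0,0,-1]])

```text
clock: 27.2
tcp_pos: [0.6388, 0.1992, 0.0979]
tcp_rot: [-0.0, 0.707, 0.707, -0.0]
contact_force: [0.4, -0.4, -2.2]
width: 0.359
grasp_force: 30.0
```

Run:
```python
from station import snapshot
import cv2
s=snapshot("scene")[90:290,120:430]; cv2.imwrite("pics/s6.png",cv2.resize(s,None,fx=2.5,fy=2.5,interpolation=cv2.INTER_CUBIC))
```

```text
(no output)
```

View pics/s6.png

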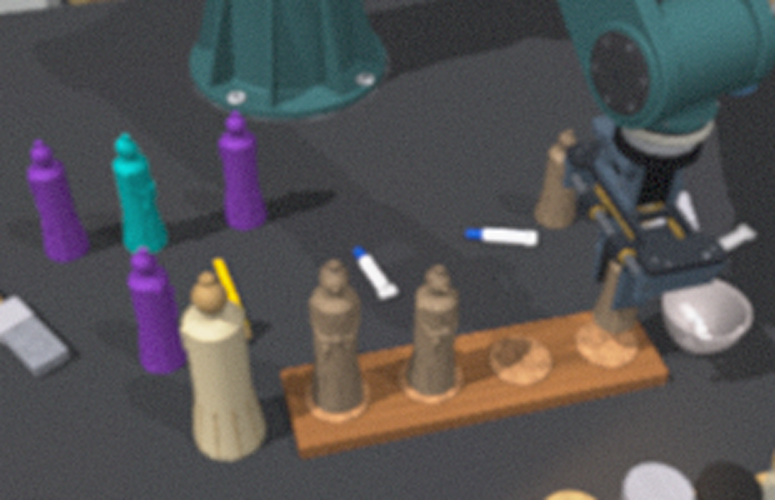

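c stands on p2 (≈432,385) and a hangs over p4 (615,335). Lowering a now.

Call:
arm_command(increments=[[0,0,-0.3,0,0,0,-1],[0,0,-0.3,0,0,0,-1],[0,0,-0.3,0,0,0,-1],[0,0,-0.2,0,0,0,-1],[0,0,-0.12,0,0,0,-1],[0,0,-0.06,0,0,0,-1],[0,0,-0.04,0,0,0,-1],[0,0,-0.03,0,0,0,-1],[0,0,-0.02,0,0,0,-1],[0,0,-0.02,0,0,0,-1],[0,0,0,0,0,0,-1],[0,0,0,0,0,0,-1]])

```text
clock: 28.45
tcp_pos: [0.6391, 0.1994, 0.0635]
tcp_rot: [0.0, 0.707, 0.707, 0.0]
contact_force: [-0.7, 0.5, -1.6]
width: 0.357
grasp_force: 30.0
```

Call:
arm_command(increments=[[0,0,-0.02,0,0,0,-1],[0,0,0,0,0,0,-1],[0,0,0,0,0,0,-1]])

```text
clock: 28.75
tcp_pos: [0.6392, 0.1994, 0.0631]
tcp_rot: [0.0, 0.707, 0.707, 0.0]
contact_force: [-0.6, -0.1, 2.3]
width: 0.359
grasp_force: 30.0
```

Call:
arm_command(increments=[[0,0,0,0,0,0,-0.2],[0,0,0,0,0,0,0],[0,0,0,0,0,0,0.2],[0,0,0,0,0,0,0.5],[0,0,0,0,0,0,0.8],[0,0,0,0,0,0,1],[0,0,0,0,0,0,1],[0,0,0.3,0,0,0,1],[0,0,0.8,0,0,0,1],[0,0,0.9,0,0,0,1],[0,0,0.9,0,0,0,1],[0,0,0.9,0,0,0,1]])

```text
clock: 29.95
tcp_pos: [0.6391, 0.1994, 0.1594]
tcp_rot: [0.0, 0.707, 0.707, 0.0]
contact_force: [0.3, 0.5, 0.9]
width: 0.999
grasp_force: 0.0
```

Call:
arm_command(increments=[[0,0,0.9,0,0,0,1],[0,0,0.8,0,0,0,1],[-0.9,0.15,0,0,0,0,1],[-0.9,0.15,0,0,0,0,1],[-0.9,0.15,0,0,0,0,1],[-0.9,0.15,0,0,0,0,1],[-0.9,0.15,0,0,0,0,1],[-0.9,0.15,0,0,0,0,1],[-0.9,0.15,0,0,0,0,1],[-0.9,0.15,0,0,0,0,1],[-0.9,0.15,0,0,0,0,1],[-0.9,0.1,0,0,0,0,1]])

```text
clock: 31.15
tcp_pos: [0.4132, 0.2358, 0.2009]
tcp_rot: [0.0, 0.707, 0.707, 0.0]
contact_force: [-0.3, 0.5, 0.0]
width: 1.0
grasp_force: 0.0
```

Call:
arm_command(increments=[[0,0,0,0,0,0,1]])

```text
clock: 31.25
tcp_pos: [0.4121, 0.2356, 0.2007]
tcp_rot: [-0.0, 0.707, 0.708, -0.0]
contact_force: [-0.4, -0.4, -0.4]
width: 1.0
grasp_force: 0.0
```

Call:
arm_command(increments=[[0.06,0,-0.6,0,0,0,1],[0,0,-0.6,0,0,0,1],[0,0,-0.5,0,0,0,1],[0,0,-0.5,0,0,0,1],[0,0,-0.5,0,0,0,1],[0,0,-0.5,0,0,0,1],[0,0,-0.5,0,0,0,1],[0,0,-0.5,0,0,0,1],[0,0,-0.5,0,0,0,1],[0,0,-0.5,0,0,0,1],[0,0,-0.4,0,0,0,1],[0,0,0,0,0,0,1]])

```text
clock: 32.45
tcp_pos: [0.4149, 0.2353, 0.059]
tcp_rot: [-0.0, 0.707, 0.707, -0.001]
contact_force: [0.7, 0.9, 0.1]
width: 1.0
grasp_force: 0.0
```

Call:
arm_command(increments=[[0,0,0,0,0,0,0.3],[0,0,0,0,0,0,0.1],[0,0,0,0,0,0,0],[0,0,0,0,0,0,-0.1],[0,0,0,0,0,0,-0.2],[0,0,0,0,0,0,-0.4],[0,0,0,0,0,0,-1],[0,0,0,0,0,0,-1],[0,0,0,0,0,0,-1],[0,0,0,0,0,0,-1]])

```text
clock: 33.45
tcp_pos: [0.4156, 0.2356, 0.0604]
tcp_rot: [-0.0, 0.707, 0.707, -0.0]
contact_force: [-0.5, 0.1, 0.4]
width: 0.387
grasp_force: 30.0
```

Call:
arm_command(increments=[[0,0,0.2,0,0,0,-1],[0,0,0.4,0,0,0,-1],[0,0,0.5,0,0,0,-1],[0,0,0.5,0,0,0,-1],[0,0,0.5,0,0,0,-1],[0,0,0.3,0,0,0,-1],[0.2,-0.2,0,0,0,0,-1],[0.4,-0.4,0,0,0,0,-1],[0.5,-0.4,0,0,0,0,-1],[0.5,-0.4,0,0,0,0,-1],[0.5,-0.4,0,0,0,0,-1],[0.5,-0.4,0,0,0,0,-1]])

```text
clock: 34.65
tcp_pos: [0.4818, 0.1794, 0.1202]
tcp_rot: [-0.0, 0.707, 0.707, -0.0]
contact_force: [-0.2, -0.4, -2.6]
width: 0.389
grasp_force: 30.0
```

Call:
arm_command(increments=[[0.5,-0.4,0,0,0,0,-1],[0.5,-0.4,0,0,0,0,-1],[0.5,-0.4,0,0,0,0,-1],[0.5,-0.4,0,0,0,0,-1],[0.5,-0.4,0,0,0,0,-1],[0.5,-0.4,0,0,0,0,-1],[0.5,-0.4,0,0,0,0,-1],[0.5,-0.24,0,0,0,0,-1],[0.5,0,0,0,0,0,-1],[0.5,0,0,0,0,0,-1],[0.5,0,0,0,0,0,-1],[0.5,0,0,0,0,0,-1]])

```text
clock: 35.85
tcp_pos: [0.6316, 0.105, 0.1204]
tcp_rot: [-0.0, 0.707, 0.707, 0.0]
contact_force: [0.4, -0.6, -2.1]
width: 0.388
grasp_force: 30.0
```

Call:
arm_command(increments=[[0.26,0,0,0,0,0,-1],[0,0,0,0,0,0,-1],[0,0,0,0,0,0,-1]])

```text
clock: 36.15
tcp_pos: [0.6368, 0.1047, 0.1202]
tcp_rot: [-0.0, 0.707, 0.707, -0.0]
contact_force: [0.0, 0.2, -2.1]
width: 0.385
grasp_force: 30.0
```

Run:
```python
from station import snapshot
import cv2
s=snapshot("scene")[90:290,120:430]; cv2.imwrite("pics/s7.png",cv2.resize(s,None,fx=2.5,fy=2.5,interpolation=cv2.INTER_CUBIC))
```

```text
(no output)
```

View pics/s7.png

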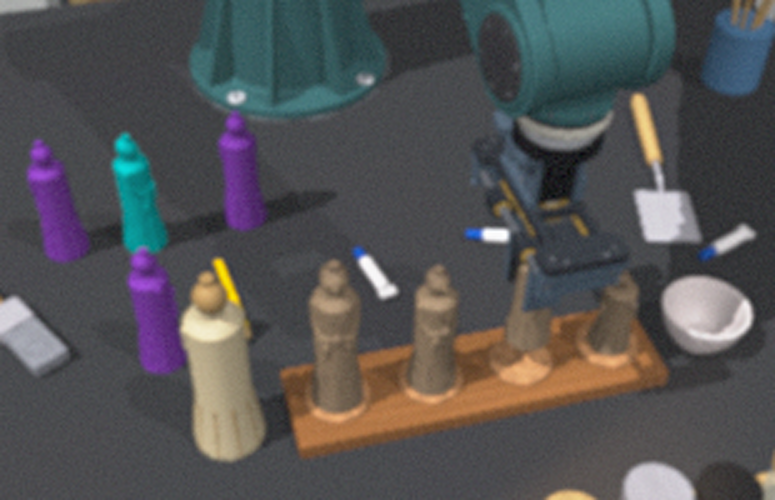

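b hangs over p3 (≈525,350) and a stands on p4 (610,340). Lowering b.

Call:
arm_command(increments=[[0,0,-0.3,0,0,0,-1],[0,0,-0.3,0,0,0,-1],[0,0,-0.3,0,0,0,-1],[0,0,-0.2,0,0,0,-1],[0,0,-0.12,0,0,0,-1],[0,0,-0.06,0,0,0,-1],[0,0,-0.04,0,0,0,-1],[0,0,-0.03,0,0,0,-1],[0,0,-0.02,0,0,0,-1],[0,0,-0.02,0,0,0,-1],[0,0,0,0,0,0,-1],[0,0,0,0,0,0,-1]])

```text
clock: 37.4
tcp_pos: [0.6371, 0.1046, 0.0858]
tcp_rot: [0.0, 0.707, 0.707, 0.0]
contact_force: [0.2, 0.5, -2.8]
width: 0.393
grasp_force: 30.0
```

Call:
arm_command(increments=[[0,0,-0.02,0,0,0,-1],[0,0,0,0,0,0,-1],[0,0,0,0,0,0,-1]])

```text
clock: 37.7
tcp_pos: [0.6372, 0.1047, 0.0854]
tcp_rot: [0.0, 0.707, 0.707, 0.0]
contact_force: [-1.4, -0.1, 2.2]
width: 0.389
grasp_force: 30.0
```

Contact made; release, rise and back off.

Call:
arm_command(increments=[[0,0,0,0,0,0,-0.15],[0,0,0,0,0,0,0.05],[0,0,0,0,0,0,0.2],[0,0,0,0,0,0,0.5],[0,0,0,0,0,0,0.8],[0,0,0,0,0,0,1],[0,0,0,0,0,0,1],[0,0,0.3,0,0,0,1],[0,0,0.8,0,0,0,1],[0,0,0.9,0,0,0,1],[0,0,0.9,0,0,0,1],[0,0,0.9,0,0,0,1]])

```text
clock: 38.9
tcp_pos: [0.6371, 0.1046, 0.1816]
tcp_rot: [0.0, 0.707, 0.707, 0.0]
contact_force: [0.0, -0.9, 0.3]
width: 1.004
grasp_force: 0.0
```

Call:
arm_command(increments=[[0,0,1,0,0,0,1],[0,0,1,0,0,0,1],[0,0,1,0,0,0,1],[-0.9,0,0,0,0,0,1],[-0.9,0,0,0,0,0,1],[-0.9,0,0,0,0,0,1],[-0.9,0,0,0,0,0,1],[-0.9,0,0,0,0,0,1],[-0.9,0,0,0,0,0,1],[0,0,0,0,0,0,1],[0,0,0,0,0,0,1]])

```text
clock: 40.0
tcp_pos: [0.5024, 0.1047, 0.2559]
tcp_rot: [0.0, 0.707, 0.707, 0.0]
contact_force: [-0.9, 0.0, 0.5]
width: 0.999
grasp_force: 0.0
```

Run:
```python
from station import snapshot
import cv2
s=snapshot("scene")[180:280,190:420]; t=snapshot("top")[120:210,100:400]
cv2.imwrite("pics/s8.png",cv2.vconcat([cv2.resize(s,(690,300),interpolation=3),cv2.resize(t,(690,207),interpolation=3)]))
```

```text
(no output)
```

View pics/s8.png

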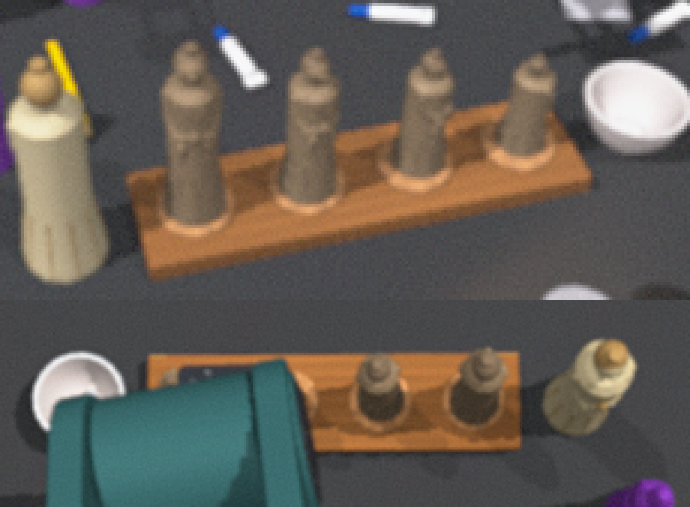

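All four stand upright on their pads in descending order, crowns at (192,45), (316,50), (433,52) and (538,57). I'll check the offsets numerically.

Run:
```python
from h import *
P=[(.634,-.0855),(.6355,.0097),(.6372,.1045),(.639,.1995)]
for uv,H,p in zip([(192,43),(316,48),(433,50),(538,55)],(.175,.15,.125,.1),P):
    u=np.array(uv)/3+[190,180]
    x=least_squares(lambda q:proj("scene",[*q,H+.025])[0]-u,p).x; print(((x-p)*1000).round(1))
```

```text
[-3.8  3.6]
[-2.2  2.1]
[-3.1  3.8]
[-1.3  1.3]
```

Every offset is within about 5 mm. I'll hand in.

```bash
python3 -c "
from station import ticket; print(ticket.sign_off())"
```

```text
the job is handed in; nothing more can be done
None
```

The job is handed in: all four clay figures stand upright on their pads, tallest by the finished figure down to shortest by the bowl, each within about 5 mm of its pad's centre by the camera check; the sign-off gave no verdict.

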